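# Open the latched guard gate of a sample locker

### The job

Open the small white sample locker: lift the gravity latch bar by its red handle until it is clear of the keeper's nose, swing the blue barred gate wide open (at least 70 degrees), then let the bar back down to its rest and leave the gate standing open. Be gentle: never push the bar hard against the keeper, neither up against its upper arm nor by pulling the gate while the bar is still caught, do not fling the gate, and leave the bottle and the beaker where they stand.

Things in the scene. Friction and masses are not known exactly. Their poses are not given: they have to be found in the camera images.
- locker: White sheet-steel sample locker with a blue barred gate in its front, fixed to the bench: 92 (x) x 222 (y) x 160 mm high. Origin: centre of its underside. Its own -x axis points out of the front, z is up, the gate's hinge is at its +y end. It holds a jar and a vial that need not be touched.
- keeper_slot (a point): Middle of the slot in the locker's front, at its -y end, 114 mm above the bench, on which the dark steel keeper is screwed; 165 mm from latch_pivot along the gate when shut. The keeper is an open C, 12 mm wide, reaching 32 mm out of the front: a lower arm with an upturned nose in front of the bar (2 mm of play), and an upper arm above. Its height in the slot differs each time and is not measured.
- keeper_gap (a point): Point in the plane of the keeper's nose, 114 mm above the bench (bar height at rest). Above it is the gap between nose top and upper arm, 13 mm high, through which the 8 mm high bar leaves forward. The bar must rise by 3 to 31 mm here, unknown, to clear the nose; about 4 mm more and it meets the upper arm. Lift till that is felt, come down 1.5 mm at the handle, then pull.
- gate_hinge (a point): Point on the gate's upright hinge axis (at the +y end of the locker's front), 114 mm above the bench. The gate spans 166 mm from it along the locker's -y when shut.
- gate (a joint): Gate angle, rad: 0 shut, grows as its free end swings out of the front (clockwise seen from above), stop at 1.7. The hinge is stiff (0.12 N m friction) and stays where it is left.
- latch_pivot (a point): Pivot of the latch bar, on the gate; the bar turns about an axis square to the gate. It lies 22 mm in front of the hinge axis and 14 mm along the gate from it, 114 mm above the bench. The bar is a steel strip 8 mm high, 7 mm thick, that runs 178 mm from the pivot along the gate, through the keeper.
- latch (a joint): Angle of the latch bar, rad: 0 level, down on its rest; grows as the free end rises, stop at 0.5. It weighs 0.11 to 0.21 kg (lifted at the handle with about 1 to 2 N) and falls back by itself. Pressing it against the keeper with more than about 15 N would bend it.
- latch_handle (a point): Centre of the red handle: a round crosspiece 14 mm thick, 40 mm long, parallel to the gate, on an 8 mm stem above the bar; 184 mm above the bench when down (roof: 160 mm). From latch_pivot it lies 122 mm along the gate, 70 mm up and 12 mm out of the front, and moves on an arc about the pivot as the bar rises. Pinch it from above, fingers closing square to the gate.
- plastic_bottle: White plastic bottle, 50 mm wide, 124 mm high, standing loose on the bench. Origin: centre of its underside. Not to be moved.
- glass_beaker: Small clear beaker, 50 mm wide, 60 mm high, standing loose. Origin: centre of its underside. Not to be moved.

How it is judged:
On the way, in this order (a step that is already met when the one before it is completed fails the run):
1. the bar is raised while the gate is still shut (value of joint latch above 0.02 rad and value of joint gate below 0.1 rad), for 0.1 s.
2. the gate is swung wide open (value of joint gate above 1.2 rad), for 0.1 s.
At the end, for the whole second after the job is handed in: The gate stands still at 1.2 rad (69 degrees) or more, the latch bar is back down on its rest (under 0.03 rad) (value of joint gate above 1.2 rad and value of joint latch below 0.03 rad and velocity of joint gate between -0.05 and 0.05 rad/s); the robot touches nothing.
It fails at once if the latch bar is pressed against the keeper with more than 18 N (contact force between latch_c0 and locker above 18 N).
It fails at once if the gate is flung (faster than 2 rad/s) (velocity of joint gate above 2 rad/s).
It fails at once if the bottle or the beaker is moved by more than 15 mm (distance of any of plastic_bottle, glass_beaker from where it was at the start of the episode above 0.015 m).
It also fails if it takes over 64 s, if anything falls off the work surface, if the arm or the gripper's body presses on something with over 40 N, if the wrist force passes 120 N, or if a joint passes its speed limit or range.

### The arm

A 7-joint arm with a two-finger parallel gripper is mounted at the origin on a cart in front of the work surface, level with it; the furniture and walls round the work are solid. World frame = base frame: x ahead of the robot, y to its left, z up, the work surface at z = 0. Lengths are in m, angles in rad, forces in N, time in s.
With the tool pointing down it reaches from about 0.4 to 0.85 m from the base axis. Payload 4.5 kg.
Tool frame: the origin (TCP) lies at the centre of the arm's flange, where the gripper is bolted on; the fingertips stand r.tcp_to_tips ahead of it and the grasp point (between the pads) lies 147 mm ahead of it (r.tcp_to_tips is the distance from the TCP to the fingertips, in m); x points along the fingers, y is the direction in which the jaws open and shut, and the axes are right-handed (so a half turn about x gives the same grasp; the last joint's range is limited). The gripper opens to 88 mm and grips with 3 to 60 N. Pads are 18 mm wide; open, the fingers measure 123 mm over their backs; the gripper's body (75 mm by 187 mm) begins 45 mm behind the grasp point.
Start: joints at [1.234, 0.689, -0.195, 1.565, 0.157, 0.902, -0.215], TCP at [0.226, -0.583, 0.405] pointing down, gripper open.
Joint ranges: [-3.01, 3.01], [-0.46, 2.08], [-1.47, 1.51], [0.13, 2.56], [-1, 4.14], [0.04, 2.09], [-2.66, 2.66]. Speed limits (rad/s): [2.57, 2.57, 3.14, 3.14, 3.14, 3.14, 3.14].

### API

Orientations are given as a unit quaternion [x, y, z, w].
In Python, from plant import r, eyes gives the robot as it stands.
- The arm moves only by the tool carry_out, never from a script. Its argument "targets" is text: rows parted by semicolons, each of 5 numbers parted by spaces: the opening, from 0 (shut) to 1 (fully open), then the shift along the tool's x, y, z in mm, then the turn about the tool's x in rad. A call has 1 to 20 rows; each row shifts and turns the commanded pose from where the row before left it, along the tool's axes as they then stand; what a row does not reach is not made up. A row lasts 1/12 s, in which the tool goes at most 41.7 mm and 7.16 degrees, less where a joint would pass 70% of its speed; a pose out of reach is approached as far as the arm can. A call is refused whole if a number of a shift passes 41.7 or a number of a turn 0.125, either way. A call with a gripper value outside its range is refused whole. The fingers move at their own pace and stop on an object; "force" is the grip in N (left out, the last holds). Time passes only in rows, so rows that do not move let the fingers close. It gives the time, the measured TCP pose, the force and the opening at its end, in the units of the state.
- r.get_state(): the state, without advancing time (a new reading comes with each control period).
- eyes.snapshot(name): name is "scene" or "side" or "wrist"; returns (picture, depth): 420x560x3 uint8, blue, green, red; 420x560 float32, m along the optical axis (not along the pixel's ray), 0 where there is no reading.
- eyes.camera_params(name): a dict with "intrinsics" (3x3 intrinsics, pixels), "rvec" (rotation vector, rad) and "tvec" (3), from world to camera coordinates, as OpenCV has them; the wrist camera has in their place "T_tool_cam" (4x4, takes a point from camera to tool coordinates, whose origin is the TCP and whose axes are the tool frame's). Camera axes: x right, y down, z forward; pixel columns grow to the right and rows downward; lengths in m; the calibration is good to about 2 mm. A picture is of the moment at which its call begins: read the wrist's pose just before it. camera_params takes no time and is no camera call.
- r.finish_job(): hands the job in, once; it reports no verdict.
The state is a dict: "clock": time; "q": joint angles; "qd": joint speeds; "joint_torque": joint torques, N m; "tool_pos": TCP position; "eef_rot": TCP orientation; "contact_force": force on the tool from outside, world axes, zero at the start; "moment": the same for the moment, N m; "opening": opening from 0.0 (shut) to 1.0 (fully open).
Only numpy, scipy, OpenCV 4.12 (cv2) and the standard library are available. Lean on these libraries where they do the work, as an engineer would, in place of code of your own. Each camera call takes 0.05 s, during which the arm holds its last target.

## Working session

There is one attempt and no reset: what is moved stays moved. The work goes in short steps, Python scripts to look and compute and a tool call to move; the robot and the scene stay as the last step left them, time stands still between calls to the robot, and variables do not carry over. Pictures are saved under pics/ and viewed, and the job is handed in when it is done.

Besides the shell and the picture viewer there is one more tool, called after "Emit:" by a JSON object that holds its "api" and its "payload". carry_out: Moves the arm, as the interface text tells. Its arguments: {"type":"object","properties":{"targets":{"type":"string"},"force":{"type":"number"}},"required":["targets"]}

```bash
mkdir -p pics; ls; python3 - <<'E'
from plant import r, eyes
import cv2,numpy as np
s=r.get_state(); print(s, r.tcp_to_tips)
for n in("scene","side","wrist"):
    p,d=eyes.snapshot(n); cv2.imwrite(f"pics/{n}0.png",p); np.save(f"pics/{n}0.npy",d); print(n,eyes.camera_params(n))
E
```

```text
pics
{'clock': 0.0, 'q': array([ 1.23379257,  0.68995611, -0.19451016,  1.56631814,  0.15730382,
        0.90249298, -0.2151127 ]), 'qd': array([ 0.00044913, -0.00103959, -0.00010086,  0.00149024, -0.00064217,
       -0.00213528,  0.00053618]), 'joint_torque': array([-2.91498609e-04, -5.27549922e+01, -1.26637179e+00, -1.53424072e+01,
       -5.25183161e-02,  6.56997581e-03,  1.59536662e-04]), 'tool_pos': array([ 0.2263344 , -0.58223473,  0.40393396]), 'eef_rot': array([-0.69482071, -0.13098165,  0.695147  , -0.12976376]), 'contact_force': array([ 0.02496798, -0.78395983, -0.3173663 ]), 'moment': array([-0.02886134, -0.01300422, -0.03113091]), 'opening': 1.0008552748498452} 0.166
scene {'intrinsics': array([[392.04111179,   0.        , 282.17492725],
       [  0.        , 392.04111179, 209.14423768],
       [  0.        ,   0.        ,   1.        ]]), 'rvec': array([ 1.22672682, -2.39762348,  0.88049028]), 'tvec': array([0.34746164, 0.4100871 , 0.76065893])}
side {'intrinsics': array([[435.36856401,   0.        , 273.91737709],
       [  0.        , 435.36856401, 210.5887636 ],
       [  0.        ,   0.        ,   1.        ]]), 'rvec': array([ 0.67830505, -2.40974637,  1.44363585]), 'tvec': array([0.47956607, 0.2394192 , 0.90540283])}
wrist {'intrinsics': array([[307.98985143,   0.        , 279.80944506],
       [  0.        , 307.98985143, 208.58174419],
       [  0.        ,   0.        ,   1.        ]]), 'T_tool_cam': array([[-1.49194612e-03, -2.80296821e-01,  9.59912218e-01,
         2.04770978e-02],
       [ 9.99998675e-01,  2.06836463e-04,  1.61464738e-03,
        -8.51884574e-04],
       [-6.51125376e-04,  9.59913355e-01,  2.80296141e-01,
        -7.19115510e-02],
       [ 0.00000000e+00,  0.00000000e+00,  0.00000000e+00,
         1.00000000e+00]])}
```

View pics/scene0.png

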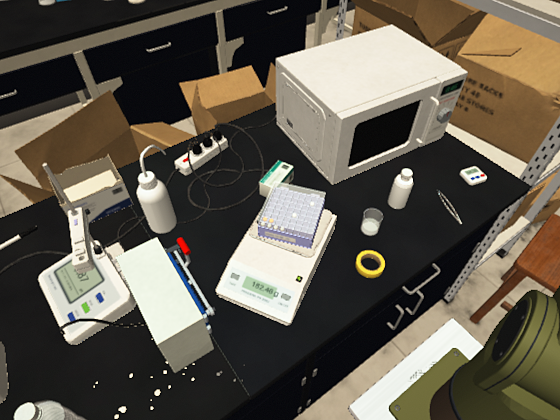

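View pics/side0.png

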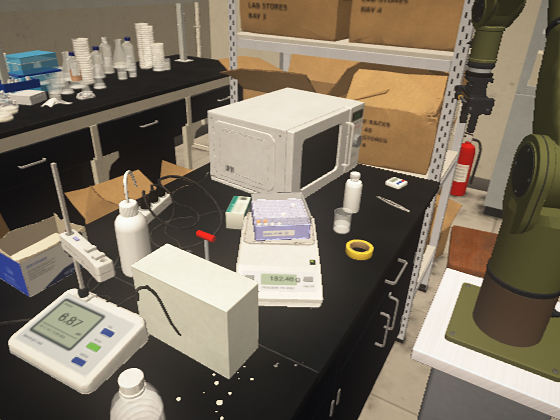

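View pics/wrist0.png

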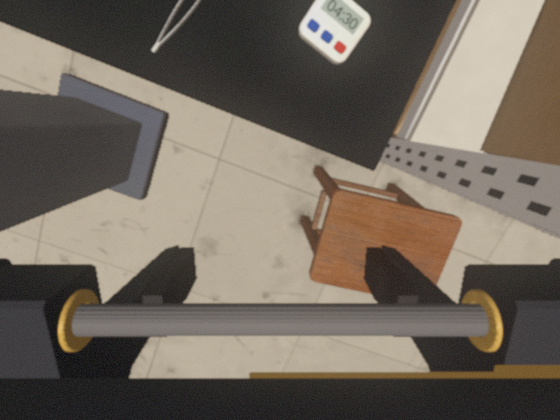

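```bash
cat > h.py <<'E'
import cv2,numpy as np
from plant import r,eyes
def cam(n):
    c=eyes.camera_params(n); R=cv2.Rodrigues(c['rvec'])[0]; return c['intrinsics'],R,c['tvec']
def cloud(n,d):
    K,R,t=cam(n); v,u=np.mgrid[:420,:560]
    P=np.stack([(u-K[0,2])/K[0,0]*d,(v-K[1,2])/K[1,1]*d,d],-1)
    W=(P-t)@R; W[d==0]=np.nan; return W
def ray(n,u,v):
    K,R,t=cam(n); d=R.T@np.array([(u-K[0,2])/K[0,0],(v-K[1,2])/K[1,1],1]); return -R.T@t,d
def onz(n,u,v,z):
    c,d=ray(n,u,v); return c+d*(z-c[2])/d[2]
E
python3 - <<'E'
from h import *
for n in("scene","side"):
    p=cv2.imread(f"pics/{n}0.png"); d=np.load(f"pics/{n}0.npy"); W=cloud(n,d)
    print(n,"cam at",ray(n,0,0)[0])
    b,g,rr=[p[...,i].astype(int) for i in range(3)]
    m=(rr>130)&(g<70)&(b<70)
    k,l,st,ce=cv2.connectedComponentsWithStats(m.astype(np.uint8))
    for i in range(1,k):
        if st[i,4]>25: print("red",st[i],ce[i],np.nanmean(W[l==i],0), onz(n,*ce[i],.184))
    # roof
    lo,hi=((100,215),(220,370)) if n=="scene" else ((100,215),(265,380))
    box=np.zeros(d.shape,bool); 
    if n=="scene": box[225:380,105:225]=1
    else: box[235:385,125:270]=1
    roof=box&(abs(W[...,2]-.16)<.006)&(p.min(2)>120)
    k,l,st,ce=cv2.connectedComponentsWithStats(roof.astype(np.uint8)); i=1+np.argmax(st[1:,4]); roof=l==i
    pts=W[roof]; print("n",len(pts),"z",pts[:,2].mean())
    rect=cv2.minAreaRect((pts[:,:2]*1000).astype(np.float32)); print(rect); print(cv2.boxPoints(rect))
E
```

```text
scene cam at [0.06363131 0.38941711 0.84368738]
red [177 237  13  18 112] [182.63392857 245.00892857] [0.55702429 0.27986676 0.17836218] [0.55267336 0.28073514 0.184     ]
n 4761 z 0.15930401149873544
((514.2692260742188, 361.3600158691406), (92.21236419677734, 223.5408477783203), 88.05912780761719)
[[401.0014  319.06573]
 [624.414   311.4948 ]
 [627.53705 403.6543 ]
 [404.12445 411.22522]]
side cam at [0.07781763 0.83810638 0.63133317]
red [450 141  25  55 524] [463.48473282 167.03053435] [ 0.36915467 -2.46865603 -0.59675481] [ 0.1841808  -0.36907198  0.184     ]
red [196 230  19  12 125] [204.888 235.408] [0.54842913 0.2853536  0.18523058] [0.5496527  0.28383611 0.184     ]
n 4039 z 0.15773958026038562
((515.5352172851562, 363.32122802734375), (94.35575866699219, 223.37586975097656), 87.87503814697266)
[[402.17477 320.31708]
 [625.39703 312.0345 ]
 [628.8956  406.32538]
 [405.6734  414.60797]]
```

```bash
python3 - <<'E'
from h import *
from scipy.spatial.transform import Rotation as Ro
s=r.get_state(); print(Ro.from_quat(s['eef_rot']).as_matrix().round(3))
Ws=[cloud(n,np.load(f"pics/{n}0.npy")).reshape(-1,3) for n in("scene","side")]
W=np.vstack(Ws); W=W[np.isfinite(W).all(1)]
xs=np.arange(.3,.86,.03); ys=np.arange(.56,-.2,-.03)
print("max z (cm); cols x:",xs.round(2))
for y in ys:
    row=[]
    for x in xs:
        m=(abs(W[:,0]-x)<.015)&(abs(W[:,1]-y)<.015)&(W[:,2]<.6)
        row.append("%3d"%(np.percentile(W[m,2],98)*100) if m.sum()>3 else "  .")
    print("%5.2f"%y," ".join(row))
E
```

```text
[[-0.001  0.362 -0.932]
 [ 0.001 -0.932 -0.362]
 [-1.    -0.001  0.   ]]
max z (cm); cols x: [0.3  0.33 0.36 0.39 0.42 0.45 0.48 0.51 0.54 0.57 0.6  0.63 0.66 0.69
 0.72 0.75 0.78 0.81 0.84]
 0.56   .   .   .   0   0   0   0   0   0   2   3   3   3   3   3   3   3   0   0
 0.53   .   .   .   0   0   0  24   0   0   3   3   4   4   4   4   4   4   3   1
 0.50   .   .   0   0   0   0  24   0   0   3   4   4   4   4   4   4   4   4   0
 0.47   .   0   0   0   0   0  20   0   0   3   4  20  20  19  19   4   4   4   0
 0.44   0   0   0   0   0   0  13  11   0   1  18  20  20  20  20  33  17   4   0
 0.41   0   0   0  15  15  16  16  16  16  15  15  16   5   5  19  20   5   1   0
 0.38   0   0   0  15  16  16  16  16  16  16  16  16   0   2   2   2   1   1   0
 0.35   0   0   0  15  16  16  16  16  16  16  16  16   .   1   1   0   0   1   0
 0.32   0   0   0  15  16  16  16  16  16  16  16  16   .   .   0   0   0   1   0
 0.29   0   0   0   0  12  11  12  12  19  19  13   0   0   0   0  14  17  17   1
 0.26   0   0   0   0   0   0   3   3  18  18   0   0   0   0   0  16  24  24   1
 0.23  
[... 522 characters left out ...]
  14  14  14   7   0   0   0   0   0   1   0
 0.02   0   0   0   0   7  14  14  14  14  14  14  14   5   0   0   0   0   0   0
-0.01   0   0   0   0   3  13  14  14  14  14  14  14   6   5   5   0   0   0   0
-0.04   0   0   0   0   0   7  14  14  14  14  14   .   .   5   5   5   1   0   0
-0.07   0   1   2   1   0   0   8  14  14   .   .   .   .   5   5   5   1   2   3
-0.10   0   2   0   2   0   0   6   7   .   .   .   .   .   5   5   5   0   3   4
-0.13   0   1   2   1   0   0   0   0   0   0   .   .   0   0   5   .   .   0   0
-0.16   0   0   0   0   5   5   0   0   0   0   0   0   0   0   0   0   0   0   0
-0.19   0   0   0   0   6   5   5   0   0   0  15  24  24  24  24  22  20   0   0
```

```bash
cat >> h.py <<'E'
from scipy.spatial.transform import Rotation as Ro
def rows(p0,R0,wps,op):
    """wps: list of (pos, dyaw about tool x cumulative, n)"""
    p=np.array(p0,float);R=np.array(R0);a=0;out=[]
    for q,ya,n in wps:
        ps=p.copy();a0=a
        for i in range(1,n+1):
            tgt=ps+(np.array(q)-ps)*i/n; dt=round((a0+(ya-a0)*i/n)-a,3)
            d=np.round(R.T@(tgt-p)*1000,0 if n>0 else 1)
            out.append("%g %g %g %g %g"%(op,*(d+0.),dt)); p=p+R@d/1000; R=R@Ro.from_rotvec([dt,0,0]).as_matrix(); a+=dt
    for i in range(0,len(out),20): print("; ".join(out[i:i+20]),"\n")
    print(p,R.round(3))
E
python3 - <<'E'
from h import *
s=r.get_state()
rows(s['tool_pos'],Ro.from_quat(s['eef_rot']).as_matrix(),[([.28,-.55,.50],-.24,4),([.6,-.03,.52],-1.7,19),([.551,.282,.47],-2.736,13)],1)
E
```

```text
1 -24 -3 -15 -0.06; 1 -24 -1 -16 -0.06; 1 -24 -1 -16 -0.06; 1 -24 0 -15 -0.06; 1 -1 -13 -30 -0.077; 1 -1 -10 -30 -0.077; 1 -1 -8 -31 -0.077; 1 -1 -6 -32 -0.076; 1 -1 -3 -32 -0.077; 1 -1 -1 -32 -0.077; 1 -1 2 -32 -0.077; 1 -1 4 -32 -0.077; 1 -1 6 -31 -0.077; 1 -1 9 -31 -0.076; 1 -1 12 -30 -0.077; 1 -1 13 -29 -0.077; 1 -1 16 -28 -0.077; 1 -1 18 -27 -0.077; 1 -1 20 -25 -0.077; 1 -1 22 -24 -0.076 

1 -1 23 -22 -0.077; 1 -1 25 -20 -0.077; 1 -1 27 -18 -0.077; 1 4 8 -23 -0.08; 1 4 10 -22 -0.079; 1 4 12 -21 -0.08; 1 3 13 -21 -0.08; 1 4 15 -19 -0.079; 1 4 17 -18 -0.08; 1 4 17 -16 -0.08; 1 4 19 -15 -0.08; 1 4 21 -14 -0.079; 1 3 21 -11 -0.08; 1 4 22 -10 -0.08; 1 4 23 -9 -0.079; 1 4 23 -6 -0.08 

[0.55126698 0.28170111 0.46999277] [[-0.001  0.035  0.999]
 [ 0.001  0.999 -0.035]
 [-1.     0.001 -0.001]]
```

Emit:
{"api": "carry_out", "payload": {"targets": "1 -24 -3 -15 -0.06; 1 -24 -1 -16 -0.06; 1 -24 -1 -16 -0.06; 1 -24 0 -15 -0.06; 1 -1 -13 -30 -0.077; 1 -1 -10 -30 -0.077; 1 -1 -8 -31 -0.077; 1 -1 -6 -32 -0.076; 1 -1 -3 -32 -0.077; 1 -1 -1 -32 -0.077; 1 -1 2 -32 -0.077; 1 -1 4 -32 -0.077; 1 -1 6 -31 -0.077; 1 -1 9 -31 -0.076; 1 -1 12 -30 -0.077; 1 -1 13 -29 -0.077; 1 -1 16 -28 -0.077; 1 -1 18 -27 -0.077; 1 -1 20 -25 -0.077; 1 -1 22 -24 -0.076", "force": 10}}

```text
clock: 1.82
tool_pos: [0.5502, -0.1111, 0.5165]
eef_rot: [0.427, 0.563, -0.428, 0.563]
contact_force: [0.7, -1.2, 0.5]
opening: 0.997
```

Emit:
{"api": "carry_out", "payload": {"targets": "0.6 -1 23 -22 -0.077; 0.6 -1 25 -20 -0.077; 0.6 -1 27 -18 -0.077; 0.6 4 8 -23 -0.08; 0.6 4 10 -22 -0.079; 0.6 4 12 -21 -0.08; 0.6 3 13 -21 -0.08; 0.6 4 15 -19 -0.079; 0.6 4 17 -18 -0.08; 0.6 4 17 -16 -0.08; 0.6 4 19 -15 -0.08; 0.6 4 21 -14 -0.079; 0.6 3 21 -11 -0.08; 0.6 4 22 -10 -0.08; 0.6 4 23 -9 -0.079; 0.6 4 23 -6 -0.08; 0.6 0 0 0 0; 0.6 0 0 0 0; 0.6 0 0 0 0"}}

```text
clock: 3.4
tool_pos: [0.5519, 0.2807, 0.4693]
eef_rot: [0.012, 0.707, -0.014, 0.707]
contact_force: [-0.1, 0.5, -0.4]
opening: 0.599
```

```bash
python3 - <<'E'
from h import *
s=r.get_state(); T=Ro.from_quat(s['eef_rot']).as_matrix()
print(s['q'].round(3),s['tool_pos'],s['contact_force'],s['clock'],s['opening']); print(T.round(3))
p,d=eyes.snapshot("wrist"); cv2.imwrite("pics/wrist1.png",p)
c=eyes.camera_params("wrist"); K=c['intrinsics'];X=c['T_tool_cam']
R=T@X[:3,:3]; o=s['tool_pos']+T@X[:3,3]
v,u=np.mgrid[:420,:560]; P=np.stack([(u-K[0,2])/K[0,0]*d,(v-K[1,2])/K[1,1]*d,d],-1)
W=P@R.T+o
b,g,rr=[p[...,i].astype(int) for i in range(3)]
m=(rr>110)&(g<60)&(b<60)
k,l,st,ce=cv2.connectedComponentsWithStats(m.astype(np.uint8))
for i in range(1,k):
    if st[i,4]>40:
        w=W[l==i]; w=w[np.isfinite(w).all(1)]
        top=w[w[:,2]>.175]
        print(st[i],ce[i],w.mean(0),cv2.minAreaRect((top[:,:2]*1000).astype(np.float32)),top[:,2].max())
        ray_=R@np.array([(ce[i][0]-K[0,2])/K[0,0],(ce[i][1]-K[1,2])/K[1,1],1]); print(o+ray_*(.186-o[2])/ray_[2])
E
```

```text
[-0.08   0.741 -0.912  1.48   0.606  1.22   0.459] [0.55185723 0.28065561 0.46931443] [-0.05186312  0.45499364 -0.39170642] 3.4 0.59906495512232
[[-0.     0.037  0.999]
 [-0.002  0.999 -0.037]
 [-1.    -0.002 -0.   ]]
[273 180  15  47 578] [279.43425606 202.7266436 ] [0.5504288  0.28027321 0.18743113] ((550.3085327148438, 280.833251953125), (12.535266876220703, 40.15308380126953), 87.50187683105469) 0.19198675509518287
[0.5505462  0.28027453 0.186     ]
```

View pics/wrist1.png

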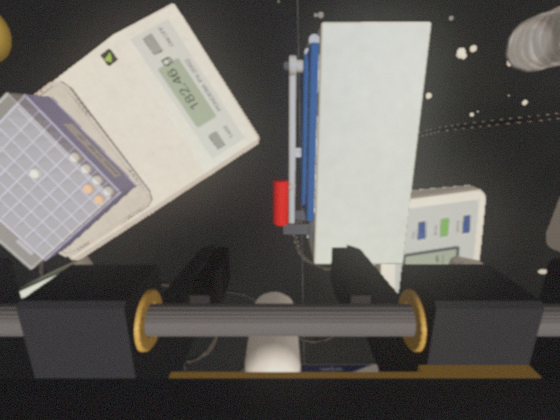

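Emit:
{"api": "carry_out", "payload": {"targets": "0.4 15 0 -1 0; 0.4 15 0 0 0; 0.4 15 0 0 0; 0.4 15 0 0 0; 0.4 15 0 0 0; 0.4 15 0 0 0; 0.4 15 0 0 0; 0.4 10 0 0 0; 0.4 10 0 0 0; 0.4 10 0 0 0; 0.4 0 0 0 0; 0.4 0 0 0 0", "force": 8}}

```text
clock: 4.45
tool_pos: [0.5506, 0.2814, 0.3345]
eef_rot: [0.012, 0.707, -0.013, 0.707]
contact_force: [-0.1, 0.6, -0.2]
opening: 0.396
```

```bash
python3 - <<'E'
from h import *
for n in("wrist","side","scene"):
    p,d=eyes.snapshot(n)
    if n=="side": p=cv2.resize(p[170:330,130:290],None,fx=3,fy=3)
    if n=="scene": p=cv2.resize(p[170:330,110:270],None,fx=3,fy=3)
    cv2.imwrite(f"pics/{n}2.png",p)
E
```

```text
(no output)
```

View pics/wrist2.png

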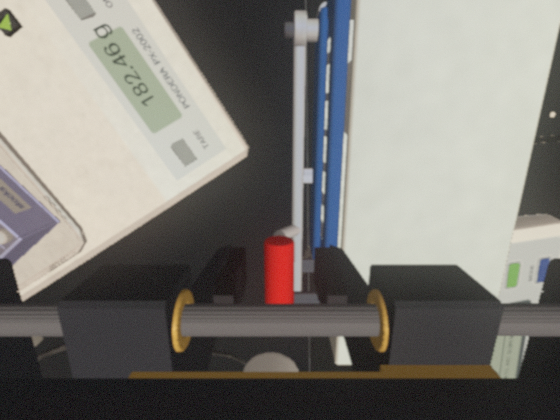

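View pics/scene2.png

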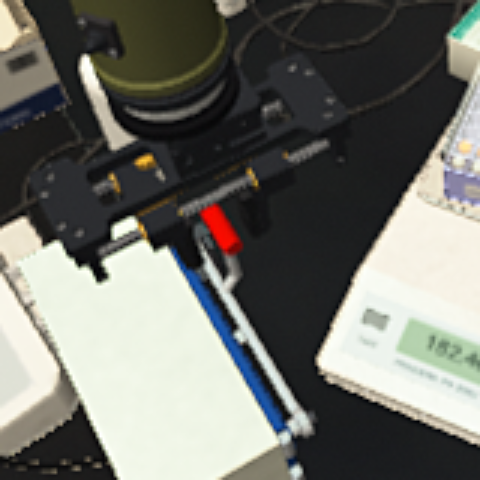

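Emit:
{"api": "carry_out", "payload": {"targets": "0.3 0 0 0 0; 0.2 0 0 0 0; 0.12 0 0 0 0; 0.05 0 0 0 0; 0 0 0 0 0; 0 0 0 0 0; 0 0 0 0 0; 0 0 0 0 0", "force": 10}}

```text
clock: 5.27
tool_pos: [0.5505, 0.2812, 0.3349]
eef_rot: [0.012, 0.707, -0.013, 0.707]
contact_force: [-0.9, -3.6, 4.7]
opening: 0.151
```

Emit:
{"api": "carry_out", "payload": {"targets": "0 -0.6 -0.5 -0.35 0; 0 -0.6 0 -0.35 0; 0 -0.6 0 -0.35 0; 0 -0.6 0 -0.35 0; 0 -0.6 0 -0.35 0; 0 0 0 0 0; 0 0 0 0 0; 0 0 0 0 0"}}

```text
clock: 5.93
tool_pos: [0.5488, 0.281, 0.3377]
eef_rot: [0.012, 0.707, -0.012, 0.707]
contact_force: [1.8, -1.7, -0.7]
opening: 0.153
```

Emit:
{"api": "carry_out", "payload": {"targets": "0 -0.6 0 -0.4 0; 0 -0.6 0 -0.4 0; 0 0 0 0 0; 0 0 0 0 0"}}

```text
clock: 6.27
tool_pos: [0.548, 0.2811, 0.339]
eef_rot: [0.012, 0.707, -0.012, 0.707]
contact_force: [1.8, -1.6, -0.1]
opening: 0.154
```

Emit:
{"api": "carry_out", "payload": {"targets": "0 -0.6 0 -0.4 0; 0 -0.6 0 -0.4 0; 0 0 0 0 0; 0 0 0 0 0"}}

```text
clock: 6.6
tool_pos: [0.5471, 0.2811, 0.3402]
eef_rot: [0.012, 0.707, -0.012, 0.707]
contact_force: [2.8, -1.3, 0.0]
opening: 0.152
```

```bash
python3 - <<'E'
from h import *
out=[]
for n,(a,b,c,d_) in {"side":(200,280,170,250),"scene":(225,325,160,240)}.items():
    p,d=eyes.snapshot(n)
    p=cv2.resize(p[a:b,c:d_],(480,480),interpolation=cv2.INTER_CUBIC); cv2.imwrite(f"pics/{n}3.png",p)
p,d=eyes.snapshot("wrist"); cv2.imwrite("pics/wrist3.png",p)
E
```

```text
(no output)
```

View pics/scene3.png

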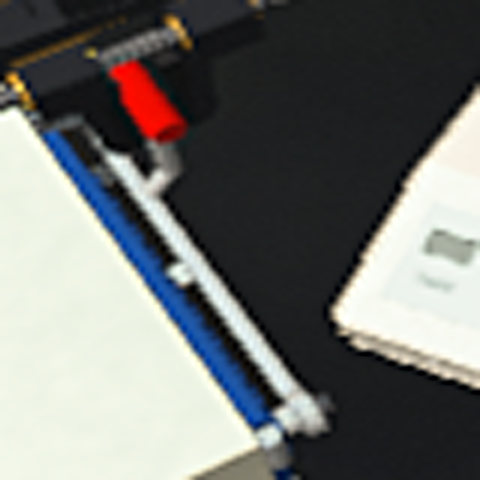

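View pics/wrist3.png

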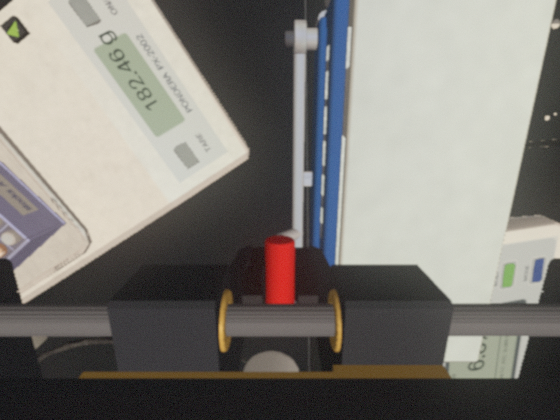

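Emit:
{"api": "carry_out", "payload": {"targets": "0 -0.6 0 -0.3 0; 0 -0.6 0 -0.2 0; 0 0 0 0 0; 0 0 0 0 0"}}

```text
clock: 7.08
tool_pos: [0.5465, 0.2812, 0.3413]
eef_rot: [0.012, 0.707, -0.012, 0.707]
contact_force: [2.9, -1.7, 0.2]
opening: 0.153
```

Emit:
{"api": "carry_out", "payload": {"targets": "0 -0.6 0 -0.3 0; 0 -0.6 0 -0.2 0; 0 0 0 0 0; 0 0 0 0 0"}}

```text
clock: 7.42
tool_pos: [0.5458, 0.2812, 0.3424]
eef_rot: [0.012, 0.707, -0.012, 0.707]
contact_force: [1.9, -1.7, -0.5]
opening: 0.157
```

```bash
python3 - <<'E'
from h import *
s=r.get_state(); print(s['contact_force'],s['moment'])
for n in("side","scene"):
    p,d=eyes.snapshot(n); W=cloud(n,d); b,g,rr=[p[...,i].astype(int) for i in range(3)]
    m=(rr>130)&(g<70)&(b<70); m[:,300:]=0
    w=W[m]; print(n,np.nanmean(w,0),m.sum(),np.argwhere(m).mean(0))
    cv2.imwrite(f"pics/{n}4.png",cv2.resize(p[200:300,140:260],(600,500),interpolation=cv2.INTER_CUBIC))
E
```

```text
[ 1.92958255 -1.71794355 -0.5398831 ] [-0.36783726 -0.55211055  0.07288795]
side [0.53208638 0.28524571 0.19228728] 52 [234.67307692 211.48076923]
scene [0.5823214  0.2638954  0.18048304] 109 [236.47706422 183.73394495]
```

View pics/side4.png

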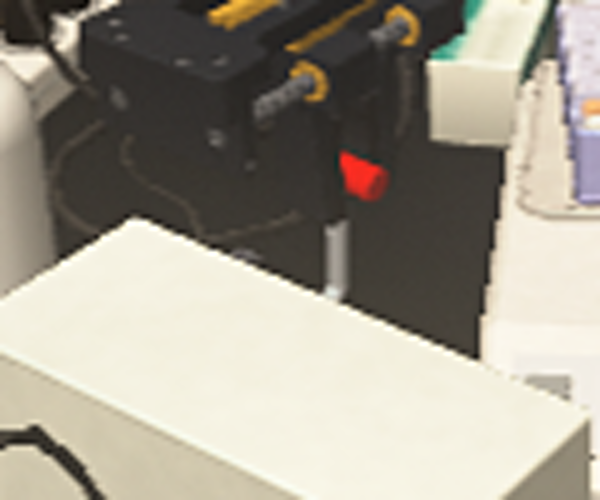

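Emit:
{"api": "carry_out", "payload": {"targets": "0 -0.6 0 -0.4 0; 0 -0.6 0 -0.3 0; 0 0 0 0 0; 0 0 0 0 0"}}

```text
clock: 7.85
tool_pos: [0.5451, 0.2812, 0.3436]
eef_rot: [0.012, 0.707, -0.012, 0.707]
contact_force: [0.6, -2.2, -0.1]
opening: 0.155
```

Emit:
{"api": "carry_out", "payload": {"targets": "0 -0.6 0 -0.4 0; 0 -0.6 0 -0.3 0; 0 0 0 0 0; 0 0 0 0 0"}}

```text
clock: 8.18
tool_pos: [0.5443, 0.2813, 0.3448]
eef_rot: [0.012, 0.707, -0.012, 0.707]
contact_force: [-0.0, -1.7, -1.6]
opening: 0.155
```

Emit:
{"api": "carry_out", "payload": {"targets": "0 -0.6 0 -0.4 0; 0 -0.6 0 -0.4 0; 0 0 0 0 0; 0 0 0 0 0"}}

```text
clock: 8.52
tool_pos: [0.5438, 0.2812, 0.3455]
eef_rot: [0.012, 0.707, -0.012, 0.707]
contact_force: [1.9, -0.2, -7.5]
opening: 0.151
```

Emit:
{"api": "carry_out", "payload": {"targets": "0 1 0 0.6 0; 0 1 0 0.6 0; 0 0 0 0 0; 0 0 0 0 0"}}

```text
clock: 8.85
tool_pos: [0.5448, 0.2813, 0.3442]
eef_rot: [0.012, 0.707, -0.012, 0.707]
contact_force: [-1.3, -1.9, -2.3]
opening: 0.152
```

```bash
python3 - <<'E'
from h import *
s=r.get_state(); T=Ro.from_quat(s['eef_rot']).as_matrix(); print(s['q'].round(2),s['tool_pos'],s['contact_force'])
e=np.array([.9994,-.0355]); 
# grasp xy rel to hinge: shut geometry
g=s['tool_pos']+T@[.147,0,0]; print(g)
# hinge from handle rest (0.5504,0.2805): 136 along e, 34 out (out = (-.0355,-.9994))
out=np.array([-.0355,-.9994]); H=np.array([.5504,.2805])-.136*e-.034*out; print("hinge from handle",H)
c=np.array([.5147,.362]); xl=-out; yl=-e
print("hinge from roof, front plane y at hinge", c-.046*xl+.097*yl)
E
```

```text
[-0.12  0.87 -0.83  1.64  0.74  0.98  0.33] [0.54475178 0.281273   0.34416186] [-1.29797065 -1.88395495 -2.31247899]
[0.54465849 0.28122016 0.1971619 ]
hinge from handle [0.4156886 0.3193076]
hinge from roof, front plane y at hinge [0.4161252 0.3194711]
```

Emit:
{"api": "carry_out", "payload": {"targets": "0 0.5 0 0.3 0; 0 0 0 0 0; 0 0 0 0 0"}}

```text
clock: 9.1
tool_pos: [0.5451, 0.2812, 0.3436]
eef_rot: [0.012, 0.707, -0.012, 0.707]
contact_force: [-2.7, -0.8, -1.8]
opening: 0.154
```

Emit:
{"api": "carry_out", "payload": {"targets": "0 0 -1.3 -0.3 0.01; 0 0 -1.3 -0.3 0.01; 0 0 -1.3 -0.3 0.01; 0 0 0 0 0; 0 0 0 0 0"}}

```text
clock: 9.52
tool_pos: [0.544, 0.2779, 0.3437]
eef_rot: [0.023, 0.707, -0.022, 0.707]
contact_force: [-2.9, 2.1, -3.0]
opening: 0.156
```

Emit:
{"api": "carry_out", "payload": {"targets": "0 0 -1.3 -0.5 0.01; 0 0 -1.3 -0.5 0.01; 0 0 -1.3 -0.4 0.01; 0 0 0 0 0; 0 0 0 0 0"}}

```text
clock: 9.93
tool_pos: [0.5425, 0.2734, 0.3436]
eef_rot: [0.033, 0.706, -0.034, 0.706]
contact_force: [-2.4, 1.2, -2.4]
opening: 0.153
```

Emit:
{"api": "carry_out", "payload": {"targets": "0 0 -1.3 -0.4 0.01; 0 0 -1.3 -0.4 0.01; 0 0 -1.3 -0.4 0.01; 0 0 0 0 0; 0 0 0 0 0"}}

```text
clock: 10.35
tool_pos: [0.541, 0.2696, 0.3436]
eef_rot: [0.044, 0.706, -0.044, 0.706]
contact_force: [-2.1, 0.2, -2.3]
opening: 0.156
```

Emit:
{"api": "carry_out", "payload": {"targets": "0 0 -2.6 -0.7 0.02; 0 0 -3.9 -1.1 0.03; 0 0 -5.2 -1.5 0.04; 0 0 -5.2 -1.5 0.04; 0 0 -5.2 -1.5 0.04; 0 0 -5.2 -1.5 0.04; 0 0 -5.2 -1.5 0.04; 0 0 -5.2 -1.5 0.04; 0 0 -5.2 -1.5 0.04; 0 0 -3.9 -1.1 0.03; 0 0 0 0 0; 0 0 0 0 0"}}

```text
clock: 11.35
tool_pos: [0.515, 0.2287, 0.3437]
eef_rot: [0.169, 0.686, -0.17, 0.687]
contact_force: [-1.6, 2.2, -3.3]
opening: 0.151
```

```bash
cat > chk.py <<'E'
from h import *
import sys
s=r.get_state(); T=Ro.from_quat(s['eef_rot']).as_matrix()
H=np.array([.416,.3194]); g=(s['tool_pos']+T@[.147,0,0]); v=T.T@np.r_[g[:2]-H,0]
print("q",s['q'].round(2),"g",g.round(4),"rel hinge in tool yz mm",(v*1000).round(1)[1:],"F tool",(T.T@s['contact_force']).round(1),"yaw",np.degrees(np.arctan2(T[1,1],T[0,1])))
p,d=eyes.snapshot("scene"); cv2.imwrite(f"pics/scene{sys.argv[1]}.png",cv2.resize(p[140:340,100:340],(720,600),interpolation=cv2.INTER_CUBIC))
E
python3 chk.py 5
```

```text
q [-0.09  0.78 -0.72  1.8   0.68  0.83 -0.06] g [0.5151 0.2286 0.1967] rel hinge in tool yz mm [-34.2 130. ] F tool [ 3.3  1.2 -2.4] yaw 62.23177440191363
```

View pics/scene5.png

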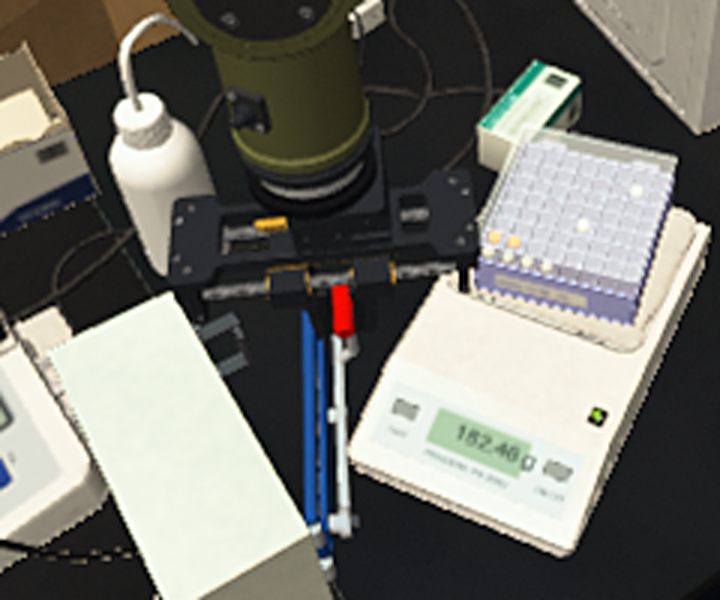

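Emit:
{"api": "carry_out", "payload": {"targets": "0 0 -3.9 -1.1 0.03; 0 0 -5.2 -1.5 0.04; 0 0 -5.2 -1.5 0.04; 0 0 -5.2 -1.5 0.04; 0 0 -5.2 -1.5 0.04; 0 0 -5.2 -1.5 0.04; 0 0 -5.2 -1.5 0.04; 0 0 -5.2 -1.5 0.04; 0 0 -5.2 -1.5 0.04; 0 0 -5.2 -1.5 0.04; 0 0 -5.2 -1.5 0.04; 0 0 -3.9 -1.1 0.03; 0 0 0 0 0; 0 0 0 0 0"}}

```text
clock: 12.57
tool_pos: [0.4644, 0.1944, 0.3438]
eef_rot: [0.321, 0.629, -0.321, 0.63]
contact_force: [-0.7, -0.5, -2.1]
opening: 0.151
```

```bash
python3 chk.py 6
```

```text
q [-0.13  0.68 -0.59  1.98  0.6   0.66 -0.48] g [0.4645 0.1943 0.1968] rel hinge in tool yz mm [-34.1 129.8] F tool [ 2.1 -0.9 -0.1] yaw 35.92541514509654
```

View pics/scene6.png

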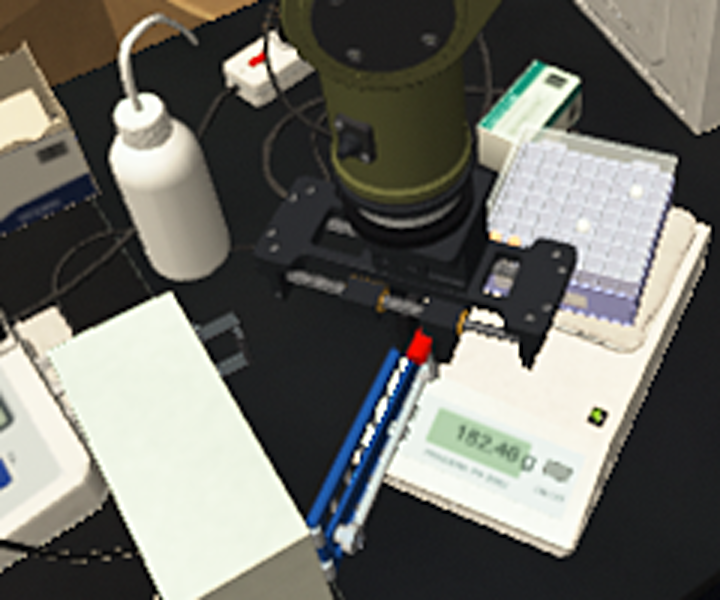

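Emit:
{"api": "carry_out", "payload": {"targets": "0 0 -3.9 -1.1 0.03; 0 0 -5.2 -1.5 0.04; 0 0 -5.2 -1.5 0.04; 0 0 -5.2 -1.5 0.04; 0 0 -5.2 -1.5 0.04; 0 0 -5.2 -1.5 0.04; 0 0 -5.2 -1.5 0.04; 0 0 -5.2 -1.5 0.04; 0 0 -5.2 -1.5 0.04; 0 0 -5.2 -1.5 0.04; 0 0 -5.2 -1.5 0.04; 0 0 -5.2 -1.5 0.04; 0 0 -3.9 -1.1 0.03; 0 0 0 0 0; 0 0 0 0 0"}}

```text
clock: 13.87
tool_pos: [0.3978, 0.1866, 0.3437]
eef_rot: [0.467, 0.531, -0.467, 0.531]
contact_force: [-1.5, -0.5, -0.5]
opening: 0.151
```

```bash
python3 chk.py 7
```

```text
q [-0.28  0.59 -0.41  2.16  0.5   0.48 -0.95] g [0.3979 0.1865 0.1967] rel hinge in tool yz mm [-34.8 129.5] F tool [ 0.5 -1.6  0.3] yaw 7.288969782016089
```

View pics/scene7.png

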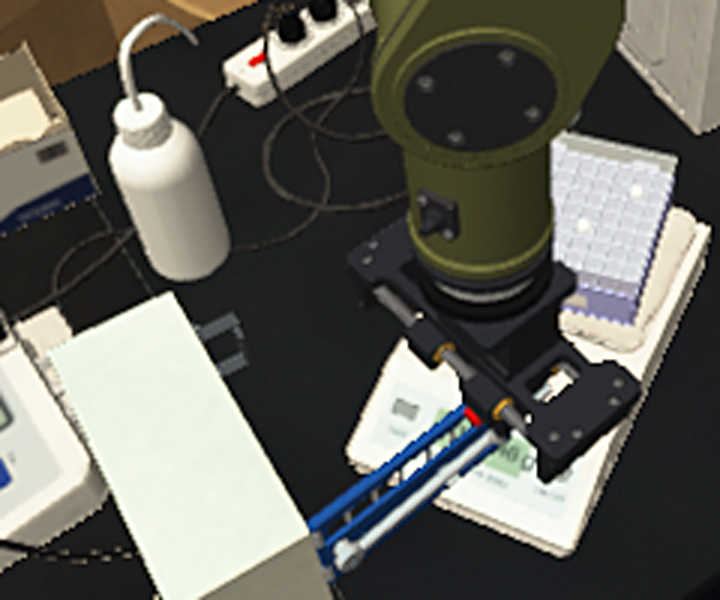

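Emit:
{"api": "carry_out", "payload": {"targets": "0 0.9 0 0.6 0; 0 0.9 0 0.6 0; 0 0.9 0 0.6 0; 0 0.9 0 0.6 0; 0 0.9 0 0.5 0; 0 0.9 0 0.5 0; 0 0.9 0 0.5 0; 0 0.8 0 0.5 0; 0 0.8 0 0.5 0; 0 0.7 0 0.4 0; 0 0 0 0 0; 0 0 0 0 0; 0 0 0 0 0"}}

```text
clock: 15.0
tool_pos: [0.3981, 0.1814, 0.335]
eef_rot: [0.467, 0.53, -0.468, 0.531]
contact_force: [0.7, -2.0, 0.9]
opening: 0.15
```

Emit:
{"api": "carry_out", "payload": {"targets": "0.2 0 0 0 0; 0.25 0 0 0 0; 0.3 0 0 0 0; 0.35 0 0 0 0; 0.4 0 0 0 0; 0.4 0 0 0 0; 0.4 0 0 0 0"}}

```text
clock: 15.58
tool_pos: [0.3981, 0.1815, 0.335]
eef_rot: [0.468, 0.531, -0.467, 0.531]
contact_force: [0.3, -0.4, -0.6]
opening: 0.401
```

```bash
python3 - <<'E'
from h import *
print(r.get_state()['contact_force'])
p,d=eyes.snapshot("wrist"); cv2.imwrite("pics/wrist8.png",p)
E
```

```text
[ 0.26819451 -0.40598997 -0.6214387 ]
```

View pics/wrist8.png

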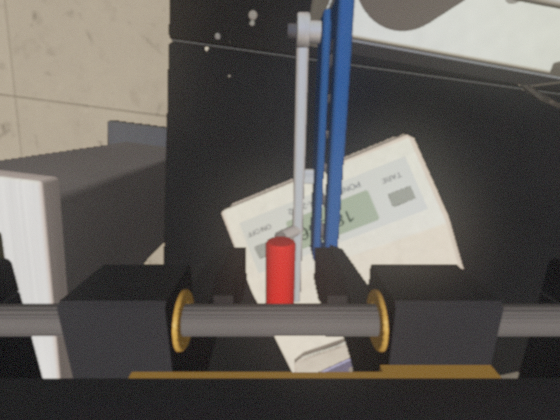

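Emit:
{"api": "carry_out", "payload": {"targets": "0.4 -5 0 0 0; 0.4 -8 0 0 0; 0.4 -12 0 0 0; 0.4 -15 0 0 0; 0.4 -15 0 0 0; 0.4 -15 0 0 0; 0.4 -15 0 0 0; 0.4 -15 0 0 0; 0.4 -15 0 0 0; 0.4 -15 0 0 0; 0.4 0 0 0 0; 0.4 0 0 0 0"}}

```text
clock: 16.63
tool_pos: [0.3981, 0.1814, 0.4658]
eef_rot: [0.468, 0.53, -0.467, 0.531]
contact_force: [0.6, 0.4, -0.1]
opening: 0.401
```

```bash
python3 - <<'E'
from h import *
s=r.get_state(); T=Ro.from_quat(s['eef_rot']).as_matrix(); print(s['contact_force'],s['qd'].round(3))
p,d=eyes.snapshot("wrist"); cv2.imwrite("pics/wrist9.png",p)
c=eyes.camera_params("wrist"); K=c['intrinsics'];X=c['T_tool_cam']
R=T@X[:3,:3]; o=s['tool_pos']+T@X[:3,3]
v,u=np.mgrid[:420,:560]; P=np.stack([(u-K[0,2])/K[0,0]*d,(v-K[1,2])/K[1,1]*d,d],-1); W=P@R.T+o
b,g,rr=[p[...,i].astype(int) for i in range(3)]
m=(rr>110)&(g<60)&(b<60)
w=W[m]; w=w[abs(w[:,2]-.185)<.03]; h=w.mean(0); print("handle",h,w[:,2].max(),cv2.minAreaRect((w[:,:2]*1000).astype(np.float32)))
v=h[:2]-[.416,.3194]; a0=np.arctan2(-.034*.9994-.136*.0355,.136*.9994-.034*.0355); print("gate angle",a0-np.arctan2(v[1],v[0]),"radius",np.hypot(*v))
p,d=eyes.snapshot("scene"); cv2.imwrite("pics/scene9.png",p)
E
```

```text
[ 0.63402672  0.39815783 -0.13390929] [-0.009  0.028  0.013  0.028  0.008 -0.008 -0.005]
handle [0.39235509 0.19940154 0.18856811] 0.18906550103227632 ((392.3551025390625, 199.40155029296875), (2.9640979766845703, 0.0), -141.89227294921875)
gate angle 1.4848623900918527 radius 0.12230581304816095
```

View pics/scene9.png

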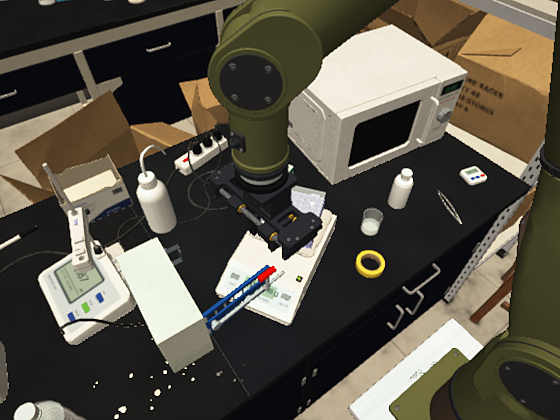

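View pics/wrist9.png

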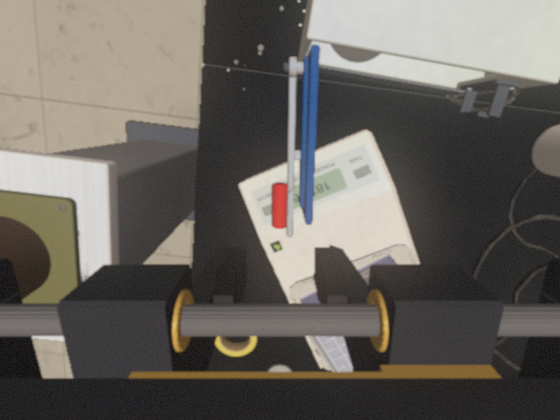

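```bash
python3 - <<'E'
from h import *
s=r.get_state(); T=Ro.from_quat(s['eef_rot']).as_matrix()
p,d=eyes.snapshot("wrist")
c=eyes.camera_params("wrist"); K=c['intrinsics'];X=c['T_tool_cam']
R=T@X[:3,:3]; o=s['tool_pos']+T@X[:3,3]
v,u=np.mgrid[:420,:560]; P=np.stack([(u-K[0,2])/K[0,0]*d,(v-K[1,2])/K[1,1]*d,d],-1); W=P@R.T+o
b,g,rr=[p[...,i].astype(int) for i in range(3)]
m=(rr>g+80)&(rr>b+80); m[:150]=0; m[260:]=0
w=W[m]; w=w[abs(w[:,2]-.185)<.03]; h=w.mean(0); print(len(w),"handle",h,np.percentile(w[:,2],98),cv2.minAreaRect((w[:,:2]*1000).astype(np.float32)))
# tilt of the handle's top line -> bar angle
t=w[w[:,2]>.186]; ax=T[:2,2]; q=t[:,:2]@ax; print("tilt rad",np.polyfit(q,t[:,2],1)[0])
v=h[:2]-[.416,.3194]; a0=np.arctan2(-.034*.9994-.136*.0355,.136*.9994-.034*.0355); print("gate angle",a0-np.arctan2(v[1],v[0]),"radius",np.hypot(*v))
print(r.get_state()['qd'].round(3),r.get_state()['contact_force'])
E
```

```text
562 handle [0.39793273 0.18221993 0.1895941 ] 0.19152522543770598 ((397.81646728515625, 181.44020080566406), (11.366341590881348, 38.4471435546875), 7.614564418792725)
tilt rad 0.009559737428210905
gate angle 1.4212623859791074 radius 0.13836473202469934
[-0.003  0.007  0.001  0.    -0.001  0.001  0.001] [-0.47215037  0.34398865 -0.44334973]
```

Gate at about 1.41 rad, and the handle is back at its rest height (top 0.191 m, same as before the lift). Gripper clear, bottle and beaker in place.

```bash
python3 -c "
from plant import r
print(r.finish_job(), r.get_state()['clock'])"
```

```text
the job is handed in; nothing more can be done
the job is handed in; nothing more can be done
```

The gate is standing open at about 1.4 rad (80°), the latch bar is back down, and the job is handed in. It took about 17 s of the 64 s allowed; no verdict was reported.

- **Lifting the bar:** I pinched the red handle and raised the bar along its arc until it met the keeper's upper arm. That showed as about 7.5 N of downward force at the wrist, roughly 5 N at the keeper. I then came down about 1.5–2 mm.
- **Opening the gate:** I swung it about its hinge at 0.5 rad/s or less, with side forces of about 2–3 N. I then lowered the bar, released the handle and lifted the gripper away.

**Last checks:**
- **Gate angle:** the wrist camera gave 1.42 rad and the tool's turn gave 1.41 rad.
- **Latch bar:** the top of the handle is at 0.1915 m, against 0.192 m before the lift. Its tilt reads about 0.01 rad, which is within noise and under the 0.03 limit.
- **Gripper:** it is about 13 cm above the handle, and the wrist force is near zero.
- **Bottle and beaker:** by eye they stand where they did in the first picture; I did not measure them.

One check disagreed: an earlier handle reading gave 1.48 rad. It came from only a few pixels because the red mask was too strict, so I redid it with a wider mask.

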